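# Sort a stripped cryogenic valve: brass stack for the cleaner, seat insert for inspection

## Robot

A 6-joint arm with a two-finger parallel gripper is mounted at the origin on the work surface. World frame = base frame: x ahead of the robot, y to its left, z up, the work surface at z = 0. Lengths are in m, angles in rad, forces in N, time in s.
With the tool pointing down it reaches from about 0.275 to 1 m from the base axis. Payload 8.4 kg.
Tool frame: the origin (TCP) lies midway between the tips of the shut fingers; the grasp point (between the pads) lies 19 mm behind it; z points along the fingers, y is the line along which they close (so a half turn about z gives the same grasp; the last joint's range is limited). The gripper opens to 85 mm and grips with 20 to 120 N. Pads are 22 mm wide; open, the fingers measure 114 mm over their backs; the gripper's body (76 mm by 85 mm) begins 54 mm behind the grasp point. The pads swing forward as they close: fully open they stand 13 mm farther back than shut.
Start: joints at [-1.2, 0.353, 1.633, -0, 1.155, -0.002], TCP at [0.228, -0.582, 0.231] pointing down, gripper open.
Joint ranges: [-2.63, 2.63], [-0.92, 2.1], [0.06, 2.66], [-1.3, 4.44], [0, 2.69], [-3.02, 3.02]. Speed limits (rad/s): [2.22, 2.22, 2.79, 3.14, 3.14, 3.14].

## Interface

Orientations are given as a unit quaternion [x, y, z, w].
In Python, from station import robot gives the robot as it stands. The module is installed in compiled form; this text tells all that it offers.
- The arm moves only by the tool arm_command, never from a script. Its argument "targets" is a list of rows, each a list of 7 numbers: the opening, from 0 (shut) to 1 (fully open), then the shift along the tool's x, y, z in mm, then the turn, a rotation vector about the tool's x, y, z in rad. A call has exactly 8 rows; each row is the pose to reach, as a shift and turn from the pose commanded when the call began, along the tool's axes at that moment; what a row does not reach only later rows make up. A row lasts 1/10 s, in which the tool goes at most 50 mm and 8.59 degrees, less where a joint would pass 70% of its speed; a pose out of reach is approached as far as the arm can. A call with a gripper value outside its range is refused whole. The fingers move at their own pace and stop on an object; "squeeze" is the grip in N (left out, the last holds). Time passes only in rows, so rows that repeat a pose let the fingers close, or fill a call up. It gives the time, the measured TCP pose, the force, the opening and the grip force at its end, in the units of the state.
- robot.observe(): the state, without advancing time (a new reading comes with each control period).
- robot.get_image(name): name is "scene" or "top" or "wrist"; returns a dict with "img" (420x560x3 uint8, red, green, blue), "camera_matrix" (3x3 intrinsics, pixels), "origin" and "attitude" of the camera in the world. Camera axes: x right, y down, z forward; pixel columns grow to the right and rows downward; lengths in m; the calibration is good to about 2 mm. A picture is of the moment at which its call begins. There is no depth.
- robot.close_job(): hands the job in; it is judged then, once.
The state is a dict: "time_s": time; "qpos": joint angles; "dq": joint speeds; "joint_efforts": joint torques, N m; "ee_pos": TCP position; "tool_rot": TCP orientation; "force": force on the tool from outside, world axes, zero at the start; "torque": the same for the moment, N m; "opening": finger opening in m; "gripper_force": force on a finger pad.
Only numpy, scipy, OpenCV 4.12 (cv2) and the standard library are available. Lean on these libraries where they do the work, as an engineer would, in place of code of your own. Each camera call takes 0.05 s, during which the arm holds its last target. There are 200 camera calls.

## Task

Get the stripped valve's parts ready: stack the three brass parts in the middle of the round blue plate, each centred on the one below and the same way up as it stands now, widest base at the bottom and narrowest on top, and lay the grey plastic seat insert flat in the middle of the square green pad. Set every part down without dropping it. Leave the stainless spring housing, the silver key case and the angle valve where they are.

Things in the scene. Friction and masses are not known exactly. Their poses are not given: they have to be found in the camera images.
- brass_flange: loose brass bonnet flange, about 0.4 kg: a round disc 68 mm across and 10 mm thick with a ring of six dark bolt holes (drawn only, not real holes), and on its middle a solid round hub 44 mm across and 16 mm tall, flat on top (26 mm in all). Widest base of the brass parts. Origin: centre of its underside; z up.
- brass_nut: loose brass gland nut, about 0.25 kg: a hexagon 48 mm across flats (55 mm across corners) and 14 mm thick below, a round neck 34 mm across and 18 mm tall above, flat on top (32 mm in all; the dark bore is drawn only). Middle base. Origin: centre of its underside; z up.
- brass_housing: loose small brass spring housing, about 0.12 kg: a round barrel 28 mm across and 30 mm tall with a nose 22 mm across and 10 mm tall on top (40 mm in all). Narrowest base. Origin: centre of its underside; z up.
- peek_seat: loose dark grey plastic seat insert, about 20 g: a plain ring 36 mm outside, 16 mm inside, 16 mm tall, lying flat. Origin: centre of its underside; z up along the ring's axis.
- blue_plate: round blue plate fixed to the bench, 100 mm across and 6 mm thick, flat: the place for the brass stack. Origin: centre of its underside (its top is 6 mm higher); z up.
- green_pad: square green inspection pad fixed to the bench, 80 by 80 mm and 6 mm thick, flat: the place for the seat insert. Origin: centre of its underside (its top is 6 mm higher); z up.
- steel_housing: loose stainless spring housing, silver, of just the same shape and size as the brass one (28 mm barrel, 40 mm tall), about 0.11 kg. Not to be moved. Origin: centre of its underside.
- key_case: loose silver hex key set case, a flat box 44 mm (x) by 90 mm (y) by 18 mm tall, about 0.35 kg. Not to be moved. Origin: centre of its underside.
- angle_valve: loose stainless cryogenic angle valve standing upright, 120 mm tall, 70 mm wide red handwheel on top, side outlet reaching 52 mm along its own -x, about 0.9 kg. Stands to one side of the work; not to be moved. Origin: centre of its underside.
- toggle_clamp: toggle clamp fixture bolted to the bench, base 110 by 64 mm, red handle up to about 122 mm high. Stands to the other side of the work; not used. Origin: centre of its underside.
Not all that is in view belongs to the job. What is shaped like the peek_seat but red is not meant. Leave any turquoise look-alike of the brass_nut alone.

How it is judged:
By the outcome, as a careful person would: the job done as asked, in the order asked, and still so for the second after the job is handed in, with the robot touching nothing.
It also fails if it takes over 96 s, if anything falls off the work surface, if the arm or the gripper's body presses on something with over 40 N, if the wrist force passes 120 N, or if a joint passes its speed limit or range.

## Working session

There is one attempt and no reset: what is moved stays moved. The work goes in short steps, Python scripts to look and compute and a tool call to move; the robot and the scene stay as the last step left them, time stands still between calls to the robot, and variables do not carry over. Pictures are saved under pics/ and viewed, at most 14 in all, crops included, and the job is handed in when it is done.

Besides the shell and the picture viewer there is one more tool, called after ">>>" by a JSON object that holds its "api" and its "payload", one argument or row to a line. arm_command: Moves the arm, as the interface text tells. Its arguments: {"type":"object","properties":{"targets":{"type":"array"},"squeeze":{"type":"number"}},"required":["targets"]}

```bash
mkdir -p pics
cat > h.py <<'E'
import numpy as np, cv2, json
from station import robot
from scipy.spatial.transform import Rotation as R
def shot(cam,name):
    d=robot.get_image(cam); cv2.imwrite(f'pics/{name}.png',d['img'][:,:,::-1])
    json.dump({k:np.array(d[k]).tolist() for k in('camera_matrix','origin','attitude')},open(f'pics/{name}.json','w'))
    return d
def cal(name):
    d=json.load(open(f'pics/{name}.json'));A=np.array(d['attitude'])
    A=R.from_quat(A).as_matrix() if A.size==4 else A
    return np.array(d['camera_matrix']),np.array(d['origin']),A
def ray(name,u,v):
    K,o,A=cal(name);return o,A@np.linalg.solve(K,[u,v,1])
def atz(name,u,v,z):
    o,d=ray(name,u,v);return o+d*(z-o[2])/d[2]
def tri(*obs):
    M=np.zeros((3,3));b=np.zeros(3)
    for n,u,v in obs:
        o,d=ray(n,u,v);d=d/np.linalg.norm(d);P=np.eye(3)-np.outer(d,d);M+=P;b+=P@o
    return np.linalg.solve(M,b)
def proj(name,p):
    K,o,A=cal(name);c=A.T@(np.array(p)-o);c=K@c;return c[:2]/c[2]
E
python3 - <<'E'
from h import *
for c in('scene','top','wrist'):
    shot(c,c+'0');K,o,A=cal(c+'0');print(c,K.round(1).tolist(),o.round(3),A.round(3).tolist())
a=[cv2.imread(f'pics/{c}0.png') for c in('scene','top')]
s=robot.observe();print(s)
E
```

```text
scene [[460.9, 0.0, 271.4], [0.0, 460.9, 207.1], [0.0, 0.0, 1.0]] [ 0.885 -0.625  0.934] [[0.875, 0.376, -0.305], [0.484, -0.692, 0.535], [-0.01, -0.616, -0.788]]
top [[530.7, 0.0, 281.5], [0.0, 530.7, 201.4], [0.0, 0.0, 1.0]] [ 0.387 -0.004  1.491] [[0.02, -0.994, 0.106], [-1.0, -0.021, -0.009], [0.011, -0.106, -0.994]]
wrist [[313.2, 0.0, 282.5], [0.0, 313.2, 213.4], [0.0, 0.0, 1.0]] [ 0.303 -0.553  0.372] [[0.363, -0.883, -0.296], [-0.932, -0.345, -0.114], [-0.002, 0.318, -0.948]]
{'time_s': 0.15, 'qpos': array([-1.20039396e+00,  3.53505703e-01,  1.63396388e+00, -2.79242877e-05,
        1.15519789e+00, -2.39279266e-03]), 'dq': array([-0.00039133, -0.00177514, -0.00175754, -0.00021682, -0.00058098,
       -0.00020946]), 'joint_efforts': array([-6.98144213e-04, -6.05633998e+01, -3.42340672e+01, -7.76038314e-05,
        6.26563240e-03,  3.92257721e-05]), 'ee_pos': array([ 0.22750145, -0.58173194,  0.23072349]), 'tool_rot': array([ 9.82677023e-01,  1.85325605e-01, -1.10884579e-04, -5.26004674e-04]), 'force': array([-0.50562303,  0.42969849,  0.68503583]), 'torque': array([-0.00299186, -0.0022061 , -0.02518602]), 'gripper_force': 0.0, 'opening': 0.08524916653370176}
```

View pics/top0.png

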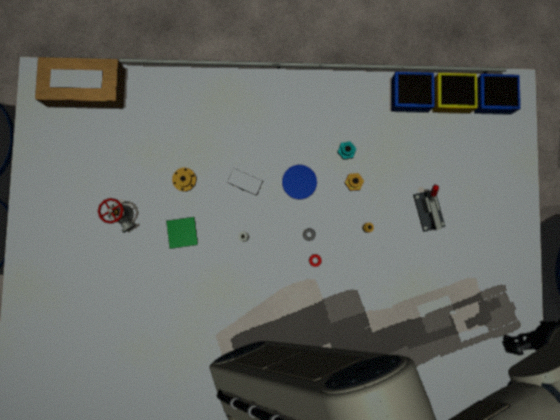

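View pics/scene0.png

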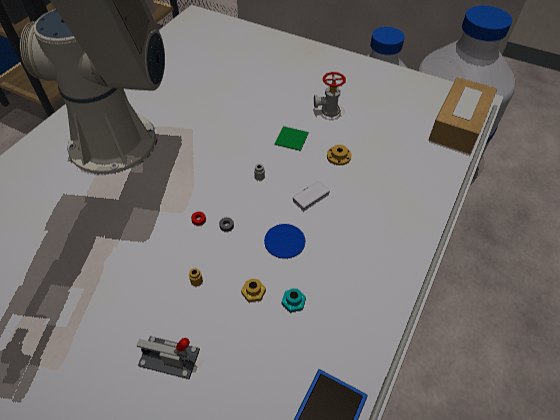

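Top view: flange (184,179), blue plate (299,182), green pad (182,232), grey ring (309,235) as against the red ring (316,260), and brass hex nut (355,182) as against the turquoise one (347,150). The brass housing is at (368,227) and the steel one at (244,237). By colour the grey ring, the gold nut and the gold housing fit the description. I'll confirm in enlarged crops.

Run:
```python
import cv2
a=cv2.imread('pics/top0.png')[140:280,160:390];cv2.imwrite('pics/topc.png',cv2.resize(a,None,fx=3.4,fy=3.4,interpolation=cv2.INTER_CUBIC))
a=cv2.imread('pics/scene0.png')[115:315,180:365];cv2.imwrite('pics/scenec.png',cv2.resize(a,None,fx=3,fy=3,interpolation=cv2.INTER_CUBIC))
```

```text
(no output)
```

View pics/topc.png

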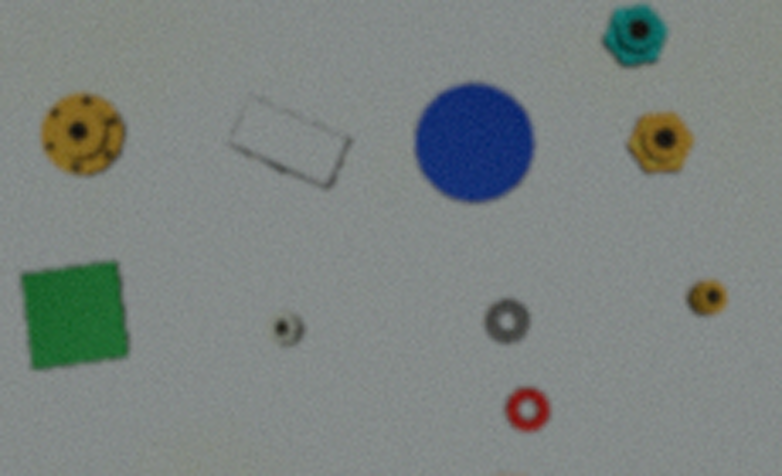

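View pics/scenec.png

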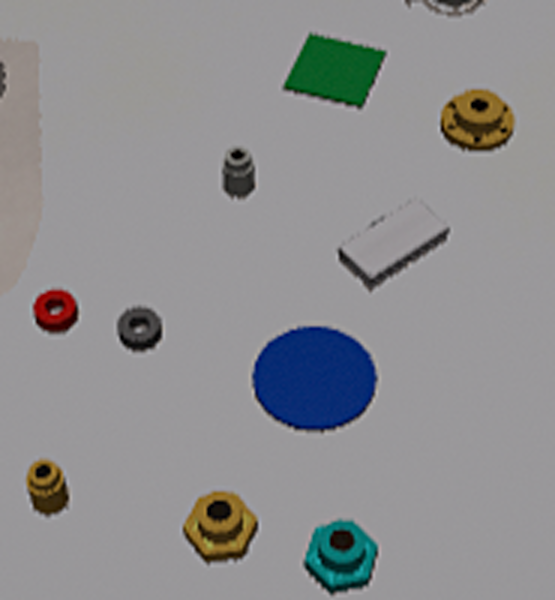

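The crops confirm it: the grey ring is at topc (507,321), the gold nut at (665,138), the gold housing at (713,297), and all stand upright. Next I triangulate.

Run:
```python
from h import *
P=dict(flange=((78,131),(480,105)),nut=((665,138),(219,511)),housing=((713,297),(43,469)),ring=((507,321),(140,325)),red=((527,410),(56,308)),
blue=((475,142),(315,379)),green=((76,315),(336,71)),turq=((639,29),(342,541)),steel=((282,327),(238,154)),case=((291,141),(395,237)))
Z=dict(flange=.026,nut=.032,housing=.04,ring=.016,red=.016,blue=.006,green=.006,turq=.032,steel=.04,case=.018)
for k,(t,s) in P.items():
    t=(t[0]/3.4+159.6,t[1]/3.4+139.6);s=(s[0]/3+179.7,s[1]/3+114.7)
    a=tri(('top0',*t),('scene0',*s))
    print(k,(a*1000).round(1),(atz('top0',*t,Z[k])*1000).round(1),(atz('scene0',*s,Z[k])*1000).round(1))
```

```text
flange [601.4 259.8  25.6] [602.1 260.1  26. ] [600.9 258.8  26. ]
nut [ 605.  -220.8   32. ] [ 606.  -220.1   32. ] [ 604.  -221.5   32. ]
housing [ 475.7 -258.3   42.4] [ 476.2 -258.3   40. ] [ 474.1 -257.6   40. ]
ring [454.1 -94.8  12. ] [454.5 -94.   16. ] [455.3 -97.6  16. ]
red [ 381.9 -112.4   10. ] [ 382.6 -111.4   16. ] [ 384.5 -116.2   16. ]
blue [602.9 -66.6   1.5] [603.  -65.8   6. ] [603.5 -69.9   6. ]
green [452.3 259.8   1. ] [452.5 259.3   6. ] [454.1 254.7   6. ]
turq [ 695.1 -198.9   31.6] [ 696.1 -198.1   32. ] [ 694.1 -199.9   32. ]
steel [443.9  87.2  41.7] [444.9  87.9  40. ] [442.3  87.9  40. ]
case [598.7  86.1  17.1] [598.8  86.2  18. ] [598.8  85.3  18. ]
```

>>> {"api": "arm_command", "payload": {
  "targets": [
    [1,654,-648,81,0,0,0.373],
    [1,654,-648,81,0,0,0.373],
    [1,654,-648,81,0,0,0.373],
    [1,654,-648,81,0,0,0.373],
    [1,654,-648,81,0,0,0.373],
    [1,654,-648,81,0,0,0.373],
    [1,654,-648,81,0,0,0.373],
    [1,654,-648,81,0,0,0.373]
  ],
  "squeeze": 40
}}

```text
time_s: 0.95
ee_pos: [0.3894, -0.2159, 0.1962]
tool_rot: [1.0, -0.0, 0.0, 0.0]
force: [0.9, -1.2, 0.5]
opening: 0.0853
gripper_force: 0.0
```

>>> {"api": "arm_command", "payload": {
  "targets": [
    [1,211,-476,46,0,0,0],
    [1,211,-476,46,0,0,0],
    [1,211,-476,46,0,0,0],
    [1,211,-476,46,0,0,0],
    [1,211,-476,46,0,0,0],
    [1,211,-476,46,0,0,0],
    [1,211,-476,46,0,0,0],
    [1,211,-476,46,0,0,0]
  ]
}}

```text
time_s: 1.75
ee_pos: [0.551, 0.1486, 0.1607]
tool_rot: [1.0, 0.0, -0.0, 0.0]
force: [1.2, -0.9, 0.5]
opening: 0.0854
gripper_force: 0.0
```

>>> {"api": "arm_command", "payload": {
  "targets": [
    [1,50,-111,11,0,0,0],
    [1,50,-111,11,0,0,0],
    [1,50,-111,11,0,0,0],
    [1,50,-111,11,0,0,0],
    [1,50,-111,11,0,0,0],
    [1,50,-111,11,0,0,0],
    [1,50,-111,11,0,0,0],
    [1,50,-111,11,0,0,0]
  ]
}}

```text
time_s: 2.55
ee_pos: [0.6006, 0.2565, 0.1504]
tool_rot: [1.0, -0.001, 0.0, -0.0]
force: [0.4, 0.2, -0.4]
opening: 0.0853
gripper_force: 0.0
```

Run:
```python
from h import *
s=robot.observe();print(s['ee_pos'],s['tool_rot'])
d=shot('wrist','w1')
print(proj('w1',[.6014,.2598,.026]))
cv2.imwrite('pics/w1v.png',cv2.resize(d['img'][:,:,::-1],None,fx=1.4,fy=1.4))
```

```text
[0.60062138 0.25647262 0.15038008] [ 9.99999770e-01 -6.71026866e-04  9.59819263e-05 -1.36208422e-05]
[278.26405414 204.32513694]
```

View pics/w1v.png

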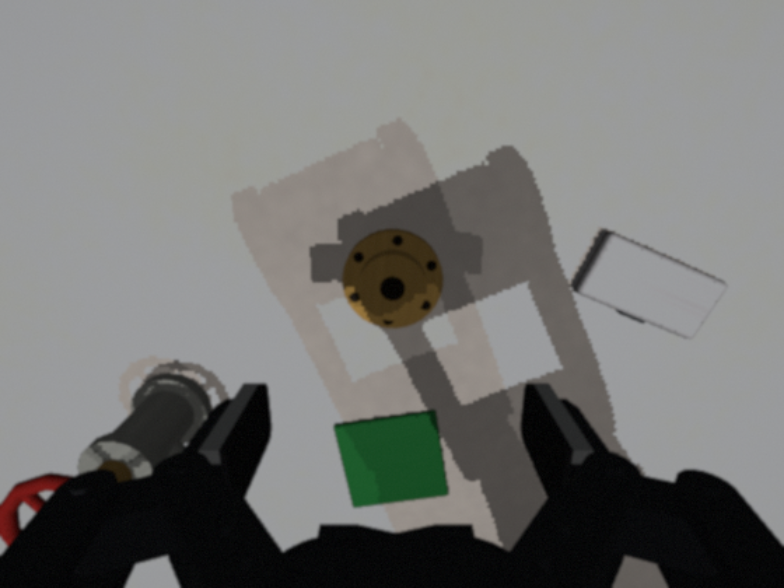

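Flange bore is at w1v (392,288), i.e. (280,206) px, which gives a centre of about (600.5, 258.8) mm. Next I descend.

>>> {"api": "arm_command", "payload": {
  "targets": [
    [1,0,-2.3,40,0,0,0],
    [1,0,-2.3,80,0,0,0],
    [1,0,-2.3,110,0,0,0],
    [1,0,-2.3,125,0,0,0],
    [1,0,-2.3,133,0,0,0],
    [1,0,-2.3,138,0,0,0],
    [1,0,-2.3,138,0,0,0],
    [1,0,-2.3,138,0,0,0]
  ]
}}

```text
time_s: 3.4
ee_pos: [0.6016, 0.2601, 0.0133]
tool_rot: [1.0, -0.0, 0.001, -0.0]
force: [0.5, -1.2, -0.1]
opening: 0.0856
gripper_force: 0.0
```

>>> {"api": "arm_command", "payload": {
  "targets": [
    [0.35,0,0,0,0,0,0],
    [0.35,0,0,0,0,0,0],
    [0.35,0,0,0,0,0,0],
    [0.35,0,0,0,0,0,0],
    [0.35,0,0,0,0,0,0],
    [0.35,0,0,0,0,0,0],
    [0.35,0,0,0,0,0,0],
    [0.35,0,0,0,0,0,0]
  ],
  "squeeze": 50
}}

```text
time_s: 4.2
ee_pos: [0.6009, 0.2597, 0.0129]
tool_rot: [1.0, -0.0, 0.0, -0.0]
force: [-1.9, -1.6, 6.5]
opening: 0.0417
gripper_force: 49.8
```

>>> {"api": "arm_command", "payload": {
  "targets": [
    [0.35,0,0,-10,0,0,0],
    [0.35,0,0,-40,0,0,0],
    [0.35,-8,30,-80,0,0,0],
    [0.35,-15,70,-110,0,0,0],
    [0.35,-25,115,-137,0,0,0],
    [0.35,-38,163,-137,0,0,0],
    [0.35,-38,210,-137,0,0,0],
    [0.35,-38,255,-137,0,0,0]
  ],
  "squeeze": 60
}}

```text
time_s: 5.0
ee_pos: [0.5615, 0.0029, 0.1496]
tool_rot: [1.0, 0.0, -0.0, 0.0]
force: [1.3, -0.7, -5.0]
opening: 0.0411
gripper_force: 62.5
```

>>> {"api": "arm_command", "payload": {
  "targets": [
    [0.35,0,40,0,0,0,0],
    [0.35,0,65,0,0,0,0],
    [0.35,0,71,0,0,0,0],
    [0.35,0,71,0,0,0,0],
    [0.35,0,71,0,0,0,0],
    [0.35,0,71,0,0,0,0],
    [0.35,0,71,0,0,0,0],
    [0.35,0,71,0,0,0,0]
  ]
}}

```text
time_s: 5.8
ee_pos: [0.5626, -0.0655, 0.149]
tool_rot: [1.0, 0.0, -0.0, -0.0]
force: [-0.4, 0.0, -6.0]
opening: 0.0415
gripper_force: 62.5
```

Run:
```python
from h import *
s=robot.observe();print(s['ee_pos'],s['tool_rot'],s['opening'],s['force'])
d=shot('wrist','w2')
# blue plate top centre from colour mask
im=cv2.cvtColor(d['img'],cv2.COLOR_RGB2HSV)
m=cv2.inRange(im,(105,120,40),(130,255,255))
ys,xs=np.where(m);print(xs.min(),xs.max(),ys.min(),ys.max(),proj('w2',[.603,-.0675,.006]))
cv2.imwrite('pics/w2v.png',cv2.resize(d['img'][:,:,::-1],None,fx=1.4,fy=1.4))
```

```text
[ 0.562618   -0.06545665  0.14898692] [ 9.99999888e-01  4.66388771e-04 -5.70484707e-05 -5.27017435e-05] 0.04146054745695694 [-0.42665133  0.02328763 -5.97676319]
230 337 102 207 [284.26405857 156.36518225]
```

View pics/w2v.png

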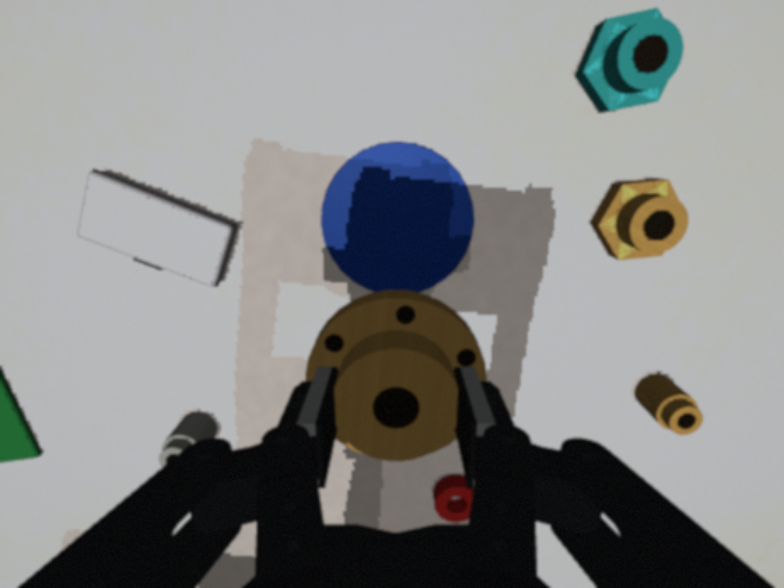

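The held flange is upright with its bore at (395,407) (px 282,291), and the plate centre is at about (397,217). I measure the plate relative to the held part in this picture.

```bash
cat >> h.py <<'E'
def plate(name,lo=(105,120,40),hi=(130,255,255),z=.006):
    im=cv2.cvtColor(cv2.imread(f'pics/{name}.png'),cv2.COLOR_BGR2HSV);m=cv2.inRange(im,lo,hi)
    c=max(cv2.findContours(m,cv2.RETR_EXTERNAL,cv2.CHAIN_APPROX_NONE)[0],key=cv2.contourArea)[:,0]
    p=np.array([atz(name,u,v,z)[:2] for u,v in c]);(x,y),r=cv2.minEnclosingCircle((p*1000).astype(np.float32))
    A=np.c_[2*p,np.ones(len(p))];s=np.linalg.lstsq(A,(p**2).sum(1),rcond=None)[0]
    return s[:2]*1000,np.sqrt(s[2]+s[0]**2+s[1]**2)*1000,(x,y,r)
E
python3 - <<'E'
from h import *
for n in('w2','top0','scene0'): print(n,plate(n))
print(atz('w2',395/1.4,407/1.4,.162)*1000, robot.observe()['ee_pos'])
E
```

```text
w2 (array([601.47652706, -66.84487207]), np.float64(47.993854719743936), (601.134521484375, -66.79698181152344, 48.742942810058594))
top0 (array([ 878.12052642, -392.079237  ]), np.float64(62.26226956460061), (878.1616821289062, -392.2386169433594, 74.54597473144531))
scene0 (array([ 807.87338268, 1146.96699667]), np.float64(105.85250743262479), (800.0272827148438, 1145.0035400390625, 124.96656799316406))
[562.33717825 -65.71645951 162.        ] [ 0.56261249 -0.06561423  0.14900396]
```

Run:
```python
from h import *
print(atz('w2',284,100.9,.006)*1000,atz('w2',229.3,154,.006)*1000,atz('w2',338.4,154,.006)*1000,atz('w2',284,209,.006)*1000)
for n in('top0','scene0'):
    im=cv2.imread(f'pics/{n}.png')
    b=im.astype(int); m=((b[:,:,0]-b[:,:,2]>50)&(b[:,:,0]-b[:,:,1]>40)).astype('uint8')
    a=(260,150,340,220) if n=='top0' else (250,210,320,270)
    k=np.zeros_like(m);k[a[1]:a[3],a[0]:a[2]]=1
    u,v=cv2.moments(m*k,True)['m10']/(m*k).sum(),cv2.moments(m*k,True)['m01']/(m*k).sum();print(n,u,v,atz(n,u,v,.006)*1000)
```

```text
[650.18826408 -67.19713106   6.        ] [605.1294973 -17.9371876   6.       ] [ 605.11008236 -116.30864052    6.        ] [553.06506675 -67.32928706   6.        ]
top0 299.11668484187567 181.5648854961832 [602.45091304 -65.31329799   6.        ]
scene0 284.32783882783883 240.52564102564102 [601.99533705 -69.04267444   6.        ]
```

>>> {"api": "arm_command", "payload": {
  "targets": [
    [0.35,20,1,15,0,0,0],
    [0.35,39.4,1.5,45,0,0,0],
    [0.35,39.4,1.5,80,0,0,0],
    [0.35,39.4,1.5,105,0,0,0],
    [0.35,39.4,1.5,118,0,0,0],
    [0.35,39.4,1.5,124,0,0,0],
    [0.35,39.4,1.5,124,0,0,0],
    [0.35,39.4,1.5,124,0,0,0]
  ]
}}

```text
time_s: 6.65
ee_pos: [0.603, -0.0679, 0.0263]
tool_rot: [1.0, -0.0, 0.001, 0.0]
force: [0.4, 0.4, -4.6]
opening: 0.0416
gripper_force: 62.5
```

>>> {"api": "arm_command", "payload": {
  "targets": [
    [0.35,0,0,2,0,0,0],
    [0.35,0,0,4,0,0,0],
    [0.35,0,0,5,0,0,0],
    [0.35,0,0,5.5,0,0,0],
    [0.35,0,0,6,0,0,0],
    [0.35,0,0,6.3,0,0,0],
    [0.35,0,0,6.3,0,0,0],
    [0.35,0,0,6.3,0,0,0]
  ]
}}

```text
time_s: 7.45
ee_pos: [0.602, -0.0678, 0.0191]
tool_rot: [1.0, -0.0, 0.0, -0.0]
force: [-2.2, 0.8, 2.4]
opening: 0.0418
gripper_force: 63.3
```

>>> {"api": "arm_command", "payload": {
  "targets": [
    [0.5,0,0,0,0,0,0],
    [0.55,0,0,0,0,0,0],
    [0.65,0,0,0,0,0,0],
    [0.8,0,0,0,0,0,0],
    [1,0,0,0,0,0,0],
    [1,0,0,-10,0,0,0],
    [1,0,0,-40,0,0,0],
    [1,0,0,-80,0,0,0]
  ]
}}

```text
time_s: 8.25
ee_pos: [0.6006, -0.0676, 0.0986]
tool_rot: [1.0, -0.0, -0.002, -0.0]
force: [0.9, -0.7, 0.6]
opening: 0.0851
gripper_force: 0.0
```

>>> {"api": "arm_command", "payload": {
  "targets": [
    [1,-10,40,-45,0,0,0],
    [1,-20,90,-50,0,0,0],
    [1,-25,140,-50,0,0,0],
    [1,-30,154,-50,0,0,0],
    [1,-30,154,-50,0,0,0],
    [1,-30,154,-50,0,0,0],
    [1,-30,154,-50,0,0,0],
    [1,-30,154,-50,0,0,0]
  ]
}}

```text
time_s: 9.05
ee_pos: [0.5722, -0.2205, 0.1487]
tool_rot: [1.0, 0.001, -0.0, -0.0]
force: [0.0, -0.8, 0.3]
opening: 0.0857
gripper_force: 0.0
```

Run:
```python
from h import *
s=robot.observe();print(s['ee_pos'],s['tool_rot'],s['force'])
d=shot('wrist','w3')
print(proj('w3',[.605,-.2208,.032]),proj('w3',[.602,-.067,.032]))
cv2.imwrite('pics/w3v.png',cv2.resize(d['img'][:,:,::-1],None,fx=1.4,fy=1.4))
```

```text
[ 0.57221665 -0.22051157  0.14872873] [ 9.99999790e-01  6.25233504e-04 -9.35849360e-05 -1.40407516e-04] [ 0.04192015 -0.75642776  0.28940058]
[282.36216537 170.11426628] [ 98.19515    173.65523492]
```

View pics/w3v.png

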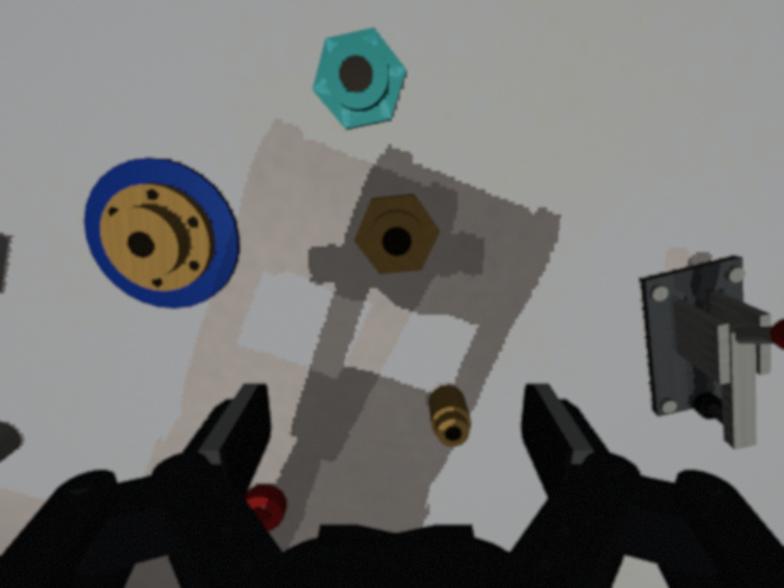

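Nut bore is at (397,241), so the centre is about (604,-221.3) mm. The flange sits centred on the plate to within about 1.5 mm (bore at (140,244)). Next is the nut, gripped on its neck.

>>> {"api": "arm_command", "payload": {
  "targets": [
    [1,20,0.8,30,0,0,0],
    [1,31.8,0.8,70,0,0,0],
    [1,31.8,0.8,105,0,0,0],
    [1,31.8,0.8,121,0,0,0],
    [1,31.8,0.8,128,0,0,0],
    [1,31.8,0.8,131,0,0,0],
    [1,31.8,0.8,131,0,0,0],
    [1,31.8,0.8,131,0,0,0]
  ]
}}

```text
time_s: 9.9
ee_pos: [0.6047, -0.223, 0.0193]
tool_rot: [1.0, -0.0, 0.001, 0.0]
force: [-0.9, -0.5, -0.1]
opening: 0.0853
gripper_force: 0.0
```

>>> {"api": "arm_command", "payload": {
  "targets": [
    [0.2,0,0,0,0,0,0],
    [0.2,0,0,0,0,0,0],
    [0.2,0,0,0,0,0,0],
    [0.2,0,0,0,0,0,0],
    [0.2,0,0,0,0,0,0],
    [0.2,0,0,0,0,0,0],
    [0.2,0,0,0,0,0,0],
    [0.2,0,0,0,0,0,0]
  ],
  "squeeze": 50
}}

```text
time_s: 10.7
ee_pos: [0.604, -0.2226, 0.0184]
tool_rot: [1.0, -0.0, 0.0, 0.0]
force: [-0.6, 1.6, 6.6]
opening: 0.0323
gripper_force: 49.0
```

Run:
```python
from h import *
for i in range(4):
    s=robot.observe();print(s['time_s'],s['ee_pos'],s['force'],s['opening'])
```

```text
10.7 [ 0.6039898  -0.22259676  0.01839256] [-0.58858287  1.64541715  6.56919283] 0.032250733206758815
10.7 [ 0.6039898  -0.22259676  0.01839256] [-0.58858287  1.64541715  6.56919283] 0.032250733206758815
10.7 [ 0.6039898  -0.22259676  0.01839256] [-0.58858287  1.64541715  6.56919283] 0.032250733206758815
10.7 [ 0.6039898  -0.22259676  0.01839256] [-0.58858287  1.64541715  6.56919283] 0.032250733206758815
```

>>> {"api": "arm_command", "payload": {
  "targets": [
    [0.2,0,0,-10,0,0,0],
    [0.2,0,0,-45,0,0,0],
    [0.2,0,0,-90,0,0,0],
    [0.2,-15,-30,-125,0,0,0],
    [0.2,-30,-70,-145,0,0,0],
    [0.2,-42,-115,-150,0,0,0],
    [0.2,-42,-145,-150,0,0,0],
    [0.2,-42,-155,-150,0,0,0]
  ],
  "squeeze": 55
}}

```text
time_s: 11.5
ee_pos: [0.5611, -0.065, 0.1685]
tool_rot: [1.0, 0.001, 0.0, -0.0]
force: [0.5, -1.0, -2.4]
opening: 0.0312
gripper_force: 55.5
```

>>> {"api": "arm_command", "payload": {
  "targets": [
    [0.2,-10,0,0,0,0,0],
    [0.2,-10,0,0,0,0,0],
    [0.2,-10,0,0,0,0,0],
    [0.2,-10,0,0,0,0,0],
    [0.2,-10,0,0,0,0,0],
    [0.2,-10,0,0,0,0,0],
    [0.2,-10,0,0,0,0,0],
    [0.2,-10,0,0,0,0,0]
  ]
}}

```text
time_s: 12.3
ee_pos: [0.5518, -0.0677, 0.1677]
tool_rot: [1.0, -0.0, -0.0, 0.0]
force: [0.1, -0.3, -2.9]
opening: 0.0314
gripper_force: 55.5
```

Run:
```python
from h import *
s=robot.observe();print(s['ee_pos'],s['tool_rot'],s['force'],s['opening'])
d=shot('wrist','w4')
print(proj('w4',[.602,-.068,.032]),proj('w4',s['ee_pos']+[0,0,.032-.0184]))
cv2.imwrite('pics/w4v.png',cv2.resize(d['img'][60:360,130:430,::-1],None,fx=2,fy=2,interpolation=cv2.INTER_CUBIC))
shot('top','top1')
```

```text
[ 0.55183538 -0.06765031  0.16767174] [ 9.99999990e-01 -1.36957651e-04 -3.67595269e-05  9.31599217e-07] [ 0.09612957 -0.26905155 -2.86723674] 0.03140928697287873
[282.31946518 146.28984227] [281.62328608 290.89197893]
```

View pics/w4v.png

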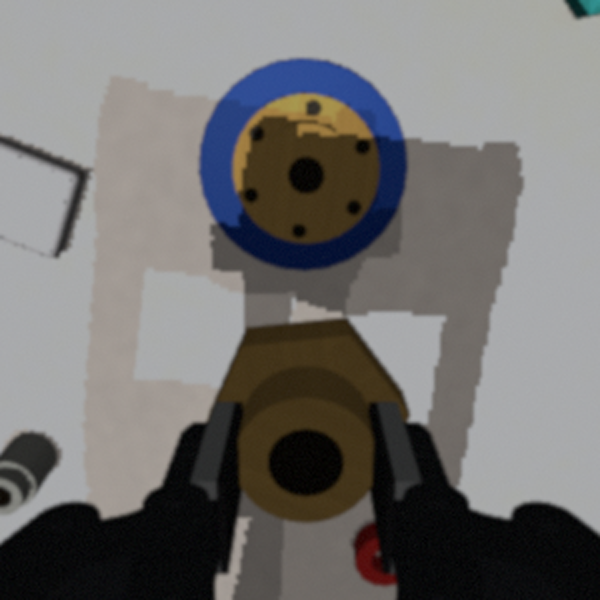

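The flange bore is at (306,175) and the held nut's bore at (306,462), both level and upright. Next I compute the offset.

Run:
```python
from h import *
c=lambda u,v:(u/2+130-.25,v/2+60-.25)
f=atz('w4',*c(306,175),.032);n=atz('w4',*c(306,462),.1813)
pl=[atz('w4',*c(u,v),.006) for u,v in((303,58),(303,269),(199,164),(406,164))]
print(f*1000,n*1000,(f-n)*1000,(pl[0]+pl[1])[:2]*500,(pl[2]+pl[3])[:2]*500)
```

```text
[601.17513026 -68.37434083  32.        ] [551.9293637  -68.18076028 181.3       ] [  49.24576656   -0.19358054 -149.3       ] [600.96982924 -66.97075405] [603.31324821 -66.7400492 ]
```

>>> {"api": "arm_command", "payload": {
  "targets": [
    [0.2,30,0.2,15,0,0,0],
    [0.2,49.2,0.2,45,0,0,0],
    [0.2,49.2,0.2,80,0,0,0],
    [0.2,49.2,0.2,100,0,0,0],
    [0.2,49.2,0.2,108,0,0,0],
    [0.2,49.2,0.2,111,0,0,0],
    [0.2,49.2,0.2,111,0,0,0],
    [0.2,49.2,0.2,111,0,0,0]
  ]
}}

```text
time_s: 13.2
ee_pos: [0.6019, -0.0679, 0.058]
tool_rot: [1.0, -0.0, 0.001, 0.0]
force: [0.5, 1.1, -3.1]
opening: 0.0318
gripper_force: 55.4
```

>>> {"api": "arm_command", "payload": {
  "targets": [
    [0.2,0,0,2,0,0,0],
    [0.2,0,0,3.5,0,0,0],
    [0.2,0,0,4,0,0,0],
    [0.2,0,0,4.5,0,0,0],
    [0.2,0,0,5,0,0,0],
    [0.2,0,0,5.3,0,0,0],
    [0.2,0,0,5.3,0,0,0],
    [0.2,0,0,5.3,0,0,0]
  ]
}}

```text
time_s: 14.0
ee_pos: [0.601, -0.0678, 0.0514]
tool_rot: [1.0, -0.0, 0.0, -0.0]
force: [0.2, 0.2, -2.5]
opening: 0.0315
gripper_force: 55.4
```

Not quite in contact yet, so I lower in fine steps.

>>> {"api": "arm_command", "payload": {
  "targets": [
    [0.2,0,0,0.3,0,0,0],
    [0.2,0,0,0.5,0,0,0],
    [0.2,0,0,0.7,0,0,0],
    [0.2,0,0,0.9,0,0,0],
    [0.2,0,0,1.0,0,0,0],
    [0.2,0,0,1.0,0,0,0],
    [0.2,0,0,1.0,0,0,0],
    [0.2,0,0,1.0,0,0,0]
  ]
}}

```text
time_s: 14.8
ee_pos: [0.601, -0.0678, 0.0505]
tool_rot: [1.0, -0.0, 0.0, -0.0]
force: [-0.9, 0.5, -0.8]
opening: 0.0316
gripper_force: 55.5
```

>>> {"api": "arm_command", "payload": {
  "targets": [
    [0.2,0,0,0.2,0,0,0],
    [0.2,0,0,0.3,0,0,0],
    [0.2,0,0,0.4,0,0,0],
    [0.2,0,0,0.4,0,0,0],
    [0.2,0,0,0.4,0,0,0],
    [0.2,0,0,0.4,0,0,0],
    [0.2,0,0,0.4,0,0,0],
    [0.2,0,0,0.4,0,0,0]
  ]
}}

```text
time_s: 15.6
ee_pos: [0.601, -0.0678, 0.0504]
tool_rot: [1.0, -0.0, 0.0, 0.0]
force: [-2.6, 0.8, 5.5]
opening: 0.0321
gripper_force: 56.2
```

>>> {"api": "arm_command", "payload": {
  "targets": [
    [0.4,0,0,0,0,0,0],
    [0.45,0,0,0,0,0,0],
    [0.6,0,0,0,0,0,0],
    [0.8,0,0,0,0,0,0],
    [1,0,0,0,0,0,0],
    [1,0,0,-10,0,0,0],
    [1,0,0,-40,0,0,0],
    [1,0,0,-80,0,0,0]
  ]
}}

```text
time_s: 16.4
ee_pos: [0.5997, -0.0676, 0.1299]
tool_rot: [1.0, -0.0, -0.002, -0.0]
force: [0.6, -0.6, 0.4]
opening: 0.0852
gripper_force: 0.0
```

>>> {"api": "arm_command", "payload": {
  "targets": [
    [1,-25,35,-20,0,0,0],
    [1,-50,70,-20,0,0,0],
    [1,-80,105,-20,0,0,0],
    [1,-110,140,-20,0,0,0],
    [1,-140,175,-20,0,0,0],
    [1,-156,190,-20,0,0,0],
    [1,-156,190,-20,0,0,0],
    [1,-156,190,-20,0,0,0]
  ]
}}

```text
time_s: 17.2
ee_pos: [0.4452, -0.258, 0.1507]
tool_rot: [1.0, -0.001, 0.001, 0.0]
force: [1.4, 0.1, 0.5]
opening: 0.0853
gripper_force: 0.0
```

Run:
```python
from h import *
s=robot.observe();print(s['ee_pos'],s['tool_rot'],s['force'])
d=shot('wrist','w5')
print(proj('w5',[.475,-.258,.04]),proj('w5',[.601,-.068,.064]))
cv2.imwrite('pics/w5v.png',cv2.resize(d['img'][:,:,::-1],None,fx=1.4,fy=1.4))
```

```text
[ 0.44524669 -0.25798518  0.15071641] [ 9.99999467e-01 -8.57868729e-04  5.59576053e-04  1.32786890e-04] [1.39055696 0.14580048 0.54573276]
[281.83920059 175.32385817] [-26.68529213 -17.43221762]
```

View pics/w5v.png

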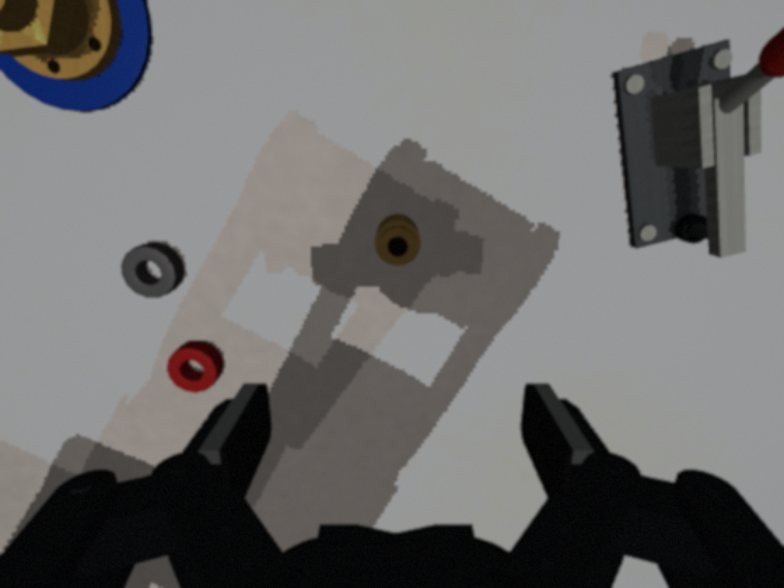

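The housing is at (397,246), centre about (474.8,-258.8). The grey ring is at (153,269).

>>> {"api": "arm_command", "payload": {
  "targets": [
    [1,20,0.8,30,0,0,0],
    [1,29.6,0.8,70,0,0,0],
    [1,29.6,0.8,105,0,0,0],
    [1,29.6,0.8,125,0,0,0],
    [1,29.6,0.8,136,0,0,0],
    [1,29.6,0.8,140,0,0,0],
    [1,29.6,0.8,140,0,0,0],
    [1,29.6,0.8,140,0,0,0]
  ]
}}

```text
time_s: 18.05
ee_pos: [0.4755, -0.2588, 0.0111]
tool_rot: [1.0, 0.0, 0.001, 0.0]
force: [0.7, 0.2, -0.3]
opening: 0.0853
gripper_force: 0.0
```

>>> {"api": "arm_command", "payload": {
  "targets": [
    [0.1,0,0,0,0,0,0],
    [0.1,0,0,0,0,0,0],
    [0.1,0,0,0,0,0,0],
    [0.1,0,0,0,0,0,0],
    [0.1,0,0,0,0,0,0],
    [0.1,0,0,0,0,0,0],
    [0.1,0,0,0,0,0,0],
    [0.1,0,0,0,0,0,0]
  ],
  "squeeze": 35
}}

```text
time_s: 18.85
ee_pos: [0.4747, -0.2587, 0.0105]
tool_rot: [1.0, -0.0, 0.0, 0.0]
force: [-1.2, -0.3, 5.3]
opening: 0.0263
gripper_force: 34.1
```

>>> {"api": "arm_command", "payload": {
  "targets": [
    [0.1,0,0,-10,0,0,0],
    [0.1,0,0,-50,0,0,0],
    [0.1,0,0,-95,0,0,0],
    [0.1,5,-10,-140,0,0,0],
    [0.1,15,-40,-170,0,0,0],
    [0.1,30,-85,-175,0,0,0],
    [0.1,45,-130,-175,0,0,0],
    [0.1,60,-165,-175,0,0,0]
  ]
}}

```text
time_s: 19.65
ee_pos: [0.5348, -0.0914, 0.1863]
tool_rot: [1.0, -0.0, 0.001, -0.0]
force: [0.1, -0.5, -0.5]
opening: 0.0264
gripper_force: 34.8
```

>>> {"api": "arm_command", "payload": {
  "targets": [
    [0.1,10,-26,0,0,0,0],
    [0.1,10,-26,0,0,0,0],
    [0.1,10,-26,0,0,0,0],
    [0.1,10,-26,0,0,0,0],
    [0.1,10,-26,0,0,0,0],
    [0.1,10,-26,0,0,0,0],
    [0.1,10,-26,0,0,0,0],
    [0.1,10,-26,0,0,0,0]
  ]
}}

```text
time_s: 20.45
ee_pos: [0.5445, -0.0679, 0.185]
tool_rot: [1.0, -0.0, -0.0, -0.0]
force: [-0.6, 1.1, -1.6]
opening: 0.0265
gripper_force: 34.8
```

Run:
```python
from h import *
s=robot.observe();print(s['ee_pos'],s['tool_rot'],s['force'],s['opening'])
d=shot('wrist','w6')
print(proj('w6',[.6012,-.0684,.064]),proj('w6',s['ee_pos']+[0,0,.04-.0105]))
cv2.imwrite('pics/w6v.png',cv2.resize(d['img'][60:360,130:430,::-1],None,fx=2,fy=2,interpolation=cv2.INTER_CUBIC))
```

```text
[ 0.54450938 -0.06792737  0.18503603] [ 9.99999916e-01 -4.08568706e-04 -1.99476081e-05 -1.14362569e-05] [-0.61875255  1.0634047  -1.63505525] 0.026477913204091506
[282.39857661 140.24736302] [281.50111267 311.67177948]
```

View pics/w6v.png

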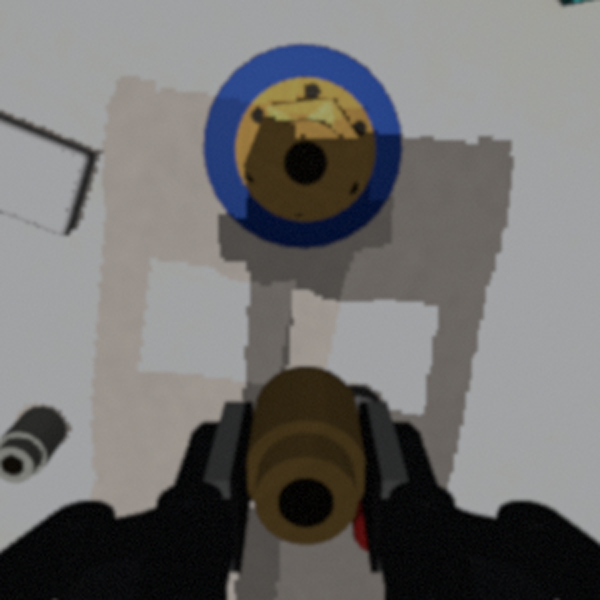

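The nut bore is at (306,162) and the held housing's nose bore at (306,502).

Run:
```python
from h import *
c=lambda u,v:(u/2+130-.25,v/2+60-.25)
f=atz('w6',*c(306,162),.064);n=atz('w6',*c(306,502),.2145)
print(f*1000,n*1000,(f-n)*1000)
```

```text
[600.79575354 -68.68775218  64.        ] [544.94087048 -68.45584309 214.5       ] [  55.85488306   -0.23190908 -150.5       ]
```

>>> {"api": "arm_command", "payload": {
  "targets": [
    [0.1,30,0.2,10,0,0,0],
    [0.1,56,0.2,40,0,0,0],
    [0.1,56,0.2,75,0,0,0],
    [0.1,56,0.2,93,0,0,0],
    [0.1,56,0.2,101,0,0,0],
    [0.1,56,0.2,104,0,0,0],
    [0.1,56,0.2,104,0,0,0],
    [0.1,56,0.2,104,0,0,0]
  ]
}}

```text
time_s: 21.3
ee_pos: [0.6014, -0.0679, 0.0823]
tool_rot: [1.0, -0.0, 0.001, 0.0]
force: [-0.9, -0.4, -0.6]
opening: 0.0266
gripper_force: 34.9
```

>>> {"api": "arm_command", "payload": {
  "targets": [
    [0.1,0,0,2,0,0,0],
    [0.1,0,0,3.5,0,0,0],
    [0.1,0,0,4.5,0,0,0],
    [0.1,0,0,5,0,0,0],
    [0.1,0,0,5.3,0,0,0],
    [0.1,0,0,5.5,0,0,0],
    [0.1,0,0,5.5,0,0,0],
    [0.1,0,0,5.5,0,0,0]
  ]
}}

```text
time_s: 22.1
ee_pos: [0.6006, -0.0678, 0.0755]
tool_rot: [1.0, -0.0, -0.0, -0.0]
force: [0.9, 0.5, -1.1]
opening: 0.0267
gripper_force: 34.9
```

>>> {"api": "arm_command", "payload": {
  "targets": [
    [0.1,0,0,0.3,0,0,0],
    [0.1,0,0,0.5,0,0,0],
    [0.1,0,0,0.7,0,0,0],
    [0.1,0,0,0.9,0,0,0],
    [0.1,0,0,1.0,0,0,0],
    [0.1,0,0,1.1,0,0,0],
    [0.1,0,0,1.1,0,0,0],
    [0.1,0,0,1.1,0,0,0]
  ]
}}

```text
time_s: 22.9
ee_pos: [0.6006, -0.0678, 0.0746]
tool_rot: [1.0, -0.0, 0.0, -0.0]
force: [-0.3, 0.4, 1.4]
opening: 0.0269
gripper_force: 34.9
```

>>> {"api": "arm_command", "payload": {
  "targets": [
    [0.1,0,0,0.1,0,0,0],
    [0.1,0,0,0.2,0,0,0],
    [0.1,0,0,0.3,0,0,0],
    [0.1,0,0,0.3,0,0,0],
    [0.1,0,0,0.3,0,0,0],
    [0.1,0,0,0.3,0,0,0],
    [0.1,0,0,0.3,0,0,0],
    [0.1,0,0,0.3,0,0,0]
  ]
}}

```text
time_s: 23.7
ee_pos: [0.6007, -0.0678, 0.0745]
tool_rot: [1.0, -0.0, 0.0, 0.0]
force: [-1.3, -0.4, 5.9]
opening: 0.0263
gripper_force: 35.3
```

>>> {"api": "arm_command", "payload": {
  "targets": [
    [0.32,0,0,0,0,0,0],
    [0.38,0,0,0,0,0,0],
    [0.5,0,0,0,0,0,0],
    [0.7,0,0,0,0,0,0],
    [1,0,0,0,0,0,0],
    [1,0,0,-10,0,0,0],
    [1,0,0,-40,0,0,0],
    [1,0,0,-80,0,0,0]
  ]
}}

```text
time_s: 24.5
ee_pos: [0.5993, -0.0676, 0.1539]
tool_rot: [1.0, -0.0, -0.002, -0.0]
force: [0.7, -0.5, -0.9]
opening: 0.0854
gripper_force: 0.0
```

>>> {"api": "arm_command", "payload": {
  "targets": [
    [1,-40,5,-15,0,0,0],
    [1,-85,12,-15,0,0,0],
    [1,-130,20,-10,0,0,0],
    [1,-170,27,0,0,0,0],
    [1,-177,27,5,0,0,0],
    [1,-177,27,5,0,0,0],
    [1,-177,27,5,0,0,0],
    [1,-177,27,5,0,0,0]
  ]
}}

```text
time_s: 25.3
ee_pos: [0.4256, -0.0948, 0.1498]
tool_rot: [1.0, 0.0, 0.001, 0.0]
force: [0.5, -0.3, -0.5]
opening: 0.0855
gripper_force: 0.0
```

Run:
```python
from h import *
s=robot.observe();print(s['ee_pos'],s['tool_rot'],s['force'])
d=shot('wrist','w7')
print(proj('w7',[.4543,-.0958,.016]))
cv2.imwrite('pics/w7v.png',cv2.resize(d['img'][:,:,::-1],None,fx=1.4,fy=1.4))
```

```text
[ 0.42558227 -0.0948359   0.14977478] [9.99999544e-01 9.26325166e-05 9.35628599e-04 1.65009184e-04] [ 0.53793264 -0.30870423 -0.52216904]
[283.0175868  171.36662083]
```

View pics/w7v.png

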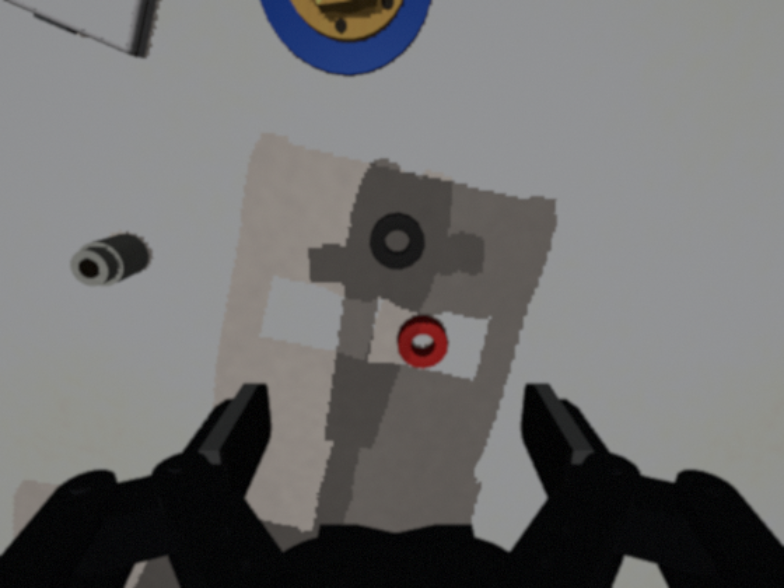

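The grey ring is at (398,241) and the red one, which stays, at (422,341). The grey ring's centre is about (453.8,-96.6).

>>> {"api": "arm_command", "payload": {
  "targets": [
    [1,20,1.8,30,0,0,0],
    [1,28.2,1.8,70,0,0,0],
    [1,28.2,1.8,108,0,0,0],
    [1,28.2,1.8,130,0,0,0],
    [1,28.2,1.8,140,0,0,0],
    [1,28.2,1.8,145,0,0,0],
    [1,28.2,1.8,145,0,0,0],
    [1,28.2,1.8,145,0,0,0]
  ]
}}

```text
time_s: 26.15
ee_pos: [0.4528, -0.0967, 0.0051]
tool_rot: [1.0, -0.0, 0.001, 0.0]
force: [0.1, -1.5, 0.5]
opening: 0.0861
gripper_force: 0.0
```

>>> {"api": "arm_command", "payload": {
  "targets": [
    [0.2,0,0,0,0,0,0],
    [0.2,0,0,0,0,0,0],
    [0.2,0,0,0,0,0,0],
    [0.2,0,0,0,0,0,0],
    [0.2,0,0,0,0,0,0],
    [0.2,0,0,0,0,0,0],
    [0.2,0,0,0,0,0,0],
    [0.2,0,0,0,0,0,0]
  ],
  "squeeze": 25
}}

```text
time_s: 26.95
ee_pos: [0.4521, -0.0966, 0.0047]
tool_rot: [1.0, -0.0, 0.0, 0.0]
force: [-1.6, -0.7, 9.8]
opening: 0.0355
gripper_force: 24.0
```

>>> {"api": "arm_command", "payload": {
  "targets": [
    [0.2,0,0,-10,0,0,0],
    [0.2,0,0,-50,0,0,0],
    [0.2,0,0,-95,0,0,0],
    [0.2,-5,-30,-130,0,0,0],
    [0.2,-15,-75,-145,0,0,0],
    [0.2,-25,-120,-145,0,0,0],
    [0.2,-39,-165,-145,0,0,0],
    [0.2,-39,-210,-145,0,0,0]
  ]
}}

```text
time_s: 27.75
ee_pos: [0.4108, 0.1147, 0.1498]
tool_rot: [1.0, -0.0, -0.0, 0.0]
force: [1.8, -0.6, -0.5]
opening: 0.0349
gripper_force: 25.2
```

>>> {"api": "arm_command", "payload": {
  "targets": [
    [0.2,0,-45,0,0,0,0],
    [0.2,0,-90,0,0,0,0],
    [0.2,0,-130,0,0,0,0],
    [0.2,0,-143,0,0,0,0],
    [0.2,0,-143,0,0,0,0],
    [0.2,0,-143,0,0,0,0],
    [0.2,0,-143,0,0,0,0],
    [0.2,0,-143,0,0,0,0]
  ]
}}

```text
time_s: 28.55
ee_pos: [0.4129, 0.2552, 0.1492]
tool_rot: [1.0, -0.001, -0.0, 0.0]
force: [0.3, -0.9, -0.1]
opening: 0.0351
gripper_force: 25.2
```

Run:
```python
from h import *
s=robot.observe();print(s['ee_pos'],s['tool_rot'],s['force'],s['opening'])
d=shot('wrist','w8')
print(proj('w8',[.453,.257,.006]),proj('w8',s['ee_pos']+[0,0,.016-.0047]))
cv2.imwrite('pics/w8v.png',cv2.resize(d['img'][60:360,130:430,::-1],None,fx=2,fy=2,interpolation=cv2.INTER_CUBIC))
```

```text
[0.41289677 0.25517929 0.1491725 ] [ 9.99999590e-01 -8.84374736e-04 -1.10621905e-04  1.57456724e-04] [ 0.26427685 -0.93683344 -0.10459628] 0.035142759293297965
[279.85064487 156.61318269] [281.68390725 288.20266836]
```

View pics/w8v.png

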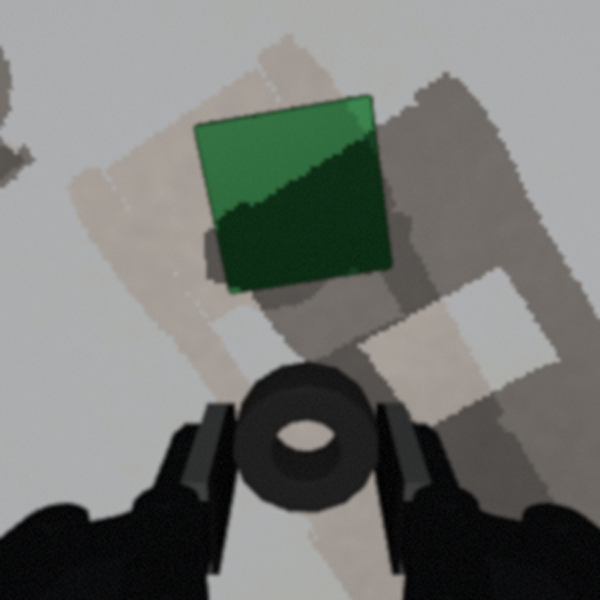

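Pad corners are at (195,126), (372,96), (392,268) and (230,293). The held ring's top is centred at about (306,448), and it lies level.

Run:
```python
from h import *
c=lambda u,v:(u/2+130-.25,v/2+60-.25)
P=np.array([atz('w8',*c(u,v),.006) for u,v in((195,126),(372,96),(392,268),(230,293))])*1000
print(P.round(1),P.mean(0)); n=atz('w8',*c(306.5,448),.1492-.0047+.016)*1000; print(n,P.mean(0)-n)
```

```text
[[482.6 302.8   6. ]
 [494.8 225.8   6. ]
 [418.2 214.1   6. ]
 [406.1 290.7   6. ]] [450.41274026 258.35025349   6.        ]
[415.33745047 254.54491751 160.5       ] [  35.07528979    3.80533599 -154.5       ]
```

>>> {"api": "arm_command", "payload": {
  "targets": [
    [0.2,20,-3,20,0,0,0],
    [0.2,36,-3.3,60,0,0,0],
    [0.2,36,-3.3,98,0,0,0],
    [0.2,36,-3.3,120,0,0,0],
    [0.2,36,-3.3,129,0,0,0],
    [0.2,36,-3.3,132,0,0,0],
    [0.2,36,-3.3,132,0,0,0],
    [0.2,36,-3.3,132,0,0,0]
  ]
}}

```text
time_s: 29.4
ee_pos: [0.4497, 0.2602, 0.0184]
tool_rot: [1.0, -0.0, 0.001, -0.001]
force: [0.8, 0.3, -0.4]
opening: 0.0351
gripper_force: 25.2
```

>>> {"api": "arm_command", "payload": {
  "targets": [
    [0.2,0,0,2,0,0,0],
    [0.2,0,0,3.5,0,0,0],
    [0.2,0,0,4.5,0,0,0],
    [0.2,0,0,5.2,0,0,0],
    [0.2,0,0,5.7,0,0,0],
    [0.2,0,0,5.9,0,0,0],
    [0.2,0,0,5.9,0,0,0],
    [0.2,0,0,5.9,0,0,0]
  ]
}}

```text
time_s: 30.2
ee_pos: [0.4489, 0.2598, 0.0112]
tool_rot: [1.0, -0.0, -0.0, -0.0]
force: [-0.3, 0.8, -0.0]
opening: 0.0352
gripper_force: 25.2
```

>>> {"api": "arm_command", "payload": {
  "targets": [
    [0.2,0,1.2,0,0,0,0],
    [0.2,0,1.2,0,0,0,0],
    [0.2,0,1.2,0.3,0,0,0],
    [0.2,0,1.2,0.5,0,0,0],
    [0.2,0,1.2,0.6,0,0,0],
    [0.2,0,1.2,0.7,0,0,0],
    [0.2,0,1.2,0.7,0,0,0],
    [0.2,0,1.2,0.7,0,0,0]
  ]
}}

```text
time_s: 31.0
ee_pos: [0.4489, 0.2586, 0.0109]
tool_rot: [1.0, -0.0, 0.0, -0.0]
force: [-1.6, -1.7, 5.5]
opening: 0.0353
gripper_force: 25.7
```

Contact. I release, lift and look.

>>> {"api": "arm_command", "payload": {
  "targets": [
    [0.42,0,0,0,0,0,0],
    [0.48,0,0,0,0,0,0],
    [0.6,0,0,0,0,0,0],
    [0.8,0,0,0,0,0,0],
    [1,0,0,0,0,0,0],
    [1,0,0,-10,0,0,0],
    [1,0,0,-40,0,0,0],
    [1,0,0,-80,0,0,0]
  ]
}}

```text
time_s: 31.8
ee_pos: [0.4477, 0.2579, 0.0906]
tool_rot: [1.0, -0.0, -0.001, 0.001]
force: [0.3, 0.5, 0.6]
opening: 0.0855
gripper_force: 0.0
```

>>> {"api": "arm_command", "payload": {
  "targets": [
    [1,0,0,-40,0,0,0],
    [1,-30,0,-60,0,0,0],
    [1,-40,0,-60,0,0,0],
    [1,-40,0,-60,0,0,0],
    [1,-40,0,-60,0,0,0],
    [1,-40,0,-60,0,0,0],
    [1,-40,0,-60,0,0,0],
    [1,-40,0,-60,0,0,0]
  ]
}}

```text
time_s: 32.6
ee_pos: [0.4091, 0.2584, 0.1499]
tool_rot: [1.0, -0.0, -0.0, 0.0]
force: [-0.2, 0.0, -0.8]
opening: 0.0858
gripper_force: 0.0
```

Run:
```python
from h import *
print(robot.observe()['ee_pos'])
w=shot('wrist','w9')['img'];shot('top','top2');s=shot('scene','scene2')['img']
a=cv2.resize(w[60:260,180:380],(400,400),interpolation=cv2.INTER_CUBIC)
b=cv2.resize(s[180:280,230:330],(400,400),interpolation=cv2.INTER_CUBIC)
cv2.imwrite('pics/fin.png',np.hstack([a,b])[:,:,::-1])
```

```text
[0.40905203 0.25843706 0.14987017]
```

View pics/fin.png

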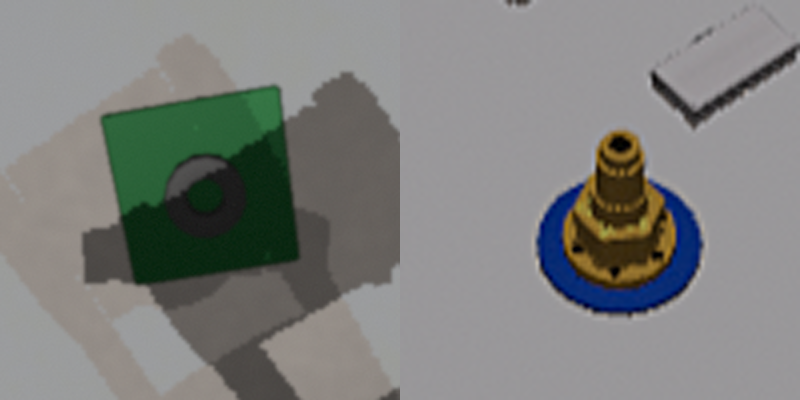

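The stack stands straight and the ring lies flat with its hole at (206,195). The pad's corners are at (103,116), (280,86), (298,260) and (135,284).

Run:
```python
from h import *
c=lambda u,v:(u/2+180-.25,v/2+60-.25)
P=np.array([atz('w9',*c(u,v),.006) for u,v in((103,116),(280,86),(298,260),(135,284))])*1000
print(P.mean(0),atz('w9',*c(206,195),.022)*1000)
```

```text
[450.51133194 258.50496246   6.        ] [450.7456694  257.61117843  22.        ]
```

Ring is centred to within about 1 mm, the stack is standing, and the robot is clear. I hand in.

```bash
python3 -c "
from station import robot
print(robot.close_job())"
```

```text
the job is handed in; nothing more can be done
None
```

The job is handed in at about 33 s: by the camera checks the brass flange, nut and housing stand stacked on the blue plate (about 1.5 mm off its centre), and the grey seat insert lies flat within about 1 mm of the green pad's middle.

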